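# Pin the cart's tow tongue into its clevis

### The job

Couple the cart's steel tow tongue to the blue clevis: take the long red-handled pin out of the wooden rack and thread it down through the slot in the upper jaw, the eye of the tongue and the hole in the lower jaw until its collar sits fully home on the upper jaw, then let go. The tongue sits too far back towards its yellow tube: find its eye by feel and draw it into line over the lower hole. Leave the other two pins in the rack.

Things in the scene. Friction and masses are not known exactly. Their poses are not given: they have to be found in the camera images.
- pin: Coupling pin to use, loose, about 180 g, upright in any one of the rack's three holes. Origin: centre of the collar's underside; z up along the pin. Below it a steel shank 12 mm in diameter, 80 mm long; above it a dark collar 34 mm across, 6 mm thick.
- pin_handle (a point): Centre of the coupling pin's red square handle, 24 mm above the pin's origin. The handle is 20 x 20 mm, 36 mm tall (6 to 42 mm above the pin's origin), its faces square to the pin's x and y axes.
- pin_tip (a point): Centre of the coupling pin's blunt, flat lower end, 80 mm below its origin; it ends 24 mm above the bench when the pin is home.
- clevis: Fixed blue bracket with two level jaws, 78 x 76 mm and 12 mm thick, on a steel plate. Origin on the bench on the common vertical axis of slot and lower hole; z up, x towards a yellow tube (top 90 mm up, 67 to 147 mm along x). Nothing is higher than 104 mm. The steel tongue comes out of the tube into the gap between the jaws.
- slot (a point): Centre of the slot's mouth on the upper jaw's top face, 104 mm above the bench, 7 mm from the clevis axis in the clevis's x. The slot is 30 mm long in x (from -8 to 22 mm about the axis), 16 mm wide in y, and goes through the 12 mm jaw.
- tongue_level (a point): Point on the clevis axis at the tongue's top face, 78 mm above the bench; it does not follow the tongue. The tongue is 12 mm thick with a round unchamfered 14 mm eye. The eye starts 3 to 15 mm from here in the clevis's +x (not measured), at y = 0. A pin in the eye pushing along x with over about 3 N slides the tongue (stops at x -4 and 17 mm); it stays where left.
- lower_hole (a point): Centre of the mouth of the lower jaw's round 14 mm hole, unchamfered, on that jaw's top face, 52 mm above the bench. The hole goes through the 12 mm jaw.
- rack: Fixed wooden block 70 x 200 x 86 mm (x, y, z), origin at the centre of its underside. Three upright through holes of 19 mm diameter at y = -60, 0 and 60 mm each hold a pin whose collar rests on the block's top.
- pin_short: Bystander: like the coupling pin but with a yellow handle and a shank only 45 mm long, standing in the rack. Origin under its collar.
- pin_mid: Bystander: like the coupling pin but with a black handle and a shank only 58 mm long, standing in the rack. Origin under its collar.
Mind the look-alikes: they are no part of the job. Leave any purple look-alike of the pin alone.

How it is judged:
At the end, for the whole second after the job is handed in: The red-handled pin stands at rest in the clevis, within 0.08 rad of upright, its tip within 4 mm of the lower hole's axis and no more than 27 mm above the bench (24 mm is fully home, collar on the upper jaw), having passed slot, eye and lower hole (z of pin_tip in the frame of clevis below 0.027 m and horizontal distance between pin_tip and lower_hole below 0.004 m and angle between the z axis of pin and the z axis of clevis, either way round below 0.08 rad and linear speed of pin below 0.02 m/s); the robot touches nothing.
It fails at once if one of the other two pins is pulled out of the rack or displaced by more than 30 mm (distance of any of pin_short, pin_mid from where it was at the start of the episode above 0.03 m).
It also fails if it takes over 58 s, if anything falls off the work surface, if the arm or the gripper's body presses on something with over 40 N, if the wrist force passes 120 N, or if a joint passes its speed limit or range.

### The arm

A 6-joint arm with a two-finger parallel gripper is mounted at the origin on the work surface. World frame = base frame: x ahead of the robot, y to its left, z up, the work surface at z = 0. Lengths are in m, angles in rad, forces in N, time in s.
With the tool pointing down it reaches from about 0.35 to 0.975 m from the base axis. Payload 4.9 kg.
Tool frame: the origin (TCP) lies at the very end of the fingers, on their centre line; the grasp point (between the pads) lies 19 mm behind it (manip.hold_point_z is the distance from the TCP to the grasp point, in m); z points along the fingers, x is the direction in which the jaws open and shut, and the axes are right-handed (so a half turn about z gives the same grasp; the last joint's range is limited). The gripper opens to 85 mm and grips with 20 to 120 N. Pads are 22 mm wide; open, the fingers measure 114 mm over their backs; the gripper's body (76 mm by 85 mm) begins 54 mm behind the grasp point. The pads swing forward as they close: fully open they stand 13 mm farther back than shut.
Start: joints at [-1.261, 0.053, 1.613, -0, 1.476, -0.119], TCP at [0.26, -0.568, 0.231] pointing down, gripper open.
Joint ranges: [-3.01, 3.01], [-1.01, 2.22], [0.06, 2.58], [-1.02, 4.17], [0.09, 2.62], [-3.14, 3.14]. Speed limits (rad/s): [2.57, 2.57, 3.14, 3.14, 3.14, 3.14].

### API

Orientations are given as a unit quaternion [w, x, y, z].
In Python, from plant import manip gives the robot as it stands.
- The arm moves only by the shell command python3 -m handwheel 'ROWS' [OPENING]. ROWS is JSON, a list of rows, each an object of numbers: "dx", "dy", "dz": the shift along the tool's x, y, z in m; "ax", "ay", "az": the turn, a rotation vector about the tool's x, y, z in rad. In form: [{"dx": .., "dy": .., "dz": .., "ax": .., "ay": .., "az": ..}, ...]. A call has 1 to 5 rows; each row is the pose to reach, as a shift and turn from the pose commanded when the call began, along the tool's axes at that moment; what a row does not reach only later rows make up. A row lasts 1/8 s, in which the tool goes at most 62.5 mm and 10.7 degrees, less where a joint would pass 70% of its speed; a pose out of reach is approached as far as the arm can. A call with a gripper value outside its range is refused whole. OPENING is the closure in counts, from 0 (fully open) to 255 (shut), set as the call begins (- or left out, the last holds). The fingers move at their own pace and stop on an object; the grip force is fixed at half the most. Time passes only in rows, so rows that repeat a pose let the fingers close. It gives the time, the measured TCP pose, the force and the opening at its end, in the units of the state.
- manip.state(): the state, without advancing time (a new reading comes with each control period).
- manip.grab_frame(name): name is "side" or "top"; returns a dict with "image" (400x640x3 uint8, blue, green, red), "z_map" (400x640 float32, m along the optical axis (not along the pixel's ray), 0 where there is no reading), "K" (3x3 intrinsics, pixels), "xyz" and "rotation" of the camera in the world. Camera axes: x right, y up, looking along -z (the intrinsics and any distortion apply to the point x, -y, -z); pixel columns grow to the right and rows downward; lengths in m; the calibration is good to about 2 mm. A picture is of the moment at which its call begins.
- manip.job_done(): hands the job in, once; it reports no verdict.
The state is a dict: "time": time; "joint_pos": joint angles; "joint_vel": joint speeds; "joint_efforts": joint torques, N m; "tool_pos": TCP position; "tool_rot": TCP orientation; "contact_force": force on the tool from outside, world axes, zero at the start; "ft_torque": the same for the moment, N m; "gripper_width": opening from 0.0 (shut) to 1.0 (fully open).
Only numpy, scipy, OpenCV 4.12 (cv2) and the standard library are available. Lean on these libraries where they do the work, as an engineer would, in place of code of your own. Each camera call takes 0.05 s, during which the arm holds its last target.

## Working session

There is one attempt and no reset: what is moved stays moved. The work goes in short steps, Python scripts to look and compute and a shell command to move; the robot and the scene stay as the last step left them, time stands still between calls to the robot, and variables do not carry over. Pictures are saved under pics/ and viewed, and the job is handed in when it is done.

```bash
ls; mkdir -p pics; python3 - <<'E'
from plant import manip
import cv2,numpy as np
s=manip.state(); print(s)
for n in("side","top"):
    f=manip.grab_frame(n); cv2.imwrite(f"pics/{n}0.png",f["image"]); np.savez(f"{n}0.npz",**f)
    print(n,f["K"],f["xyz"],f["rotation"],[k for k in f])
E
```

```text
pics
{'time': 0.0, 'joint_pos': array([-1.26101931e+00,  5.33957078e-02,  1.61430279e+00,  3.07663426e-05,
        1.47597883e+00, -1.18990461e-01]), 'joint_vel': array([-0.00037829, -0.00093283,  0.00039151, -0.00028416,  0.00014515,
        0.00047599]), 'joint_efforts': array([ 8.39966342e-04, -3.93686163e+01, -3.70172381e+01,  8.15134081e-05,
        7.07957981e-03, -1.96600087e-05]), 'tool_pos': array([ 0.25966707, -0.56782312,  0.23003368]), 'tool_rot': array([-6.75297867e-04,  8.41351873e-01, -5.40486761e-01, -7.94145517e-04]), 'contact_force': array([-0.60293071, -0.22518105,  0.49967095]), 'ft_torque': array([ 0.0211676 ,  0.03441708, -0.02814729]), 'gripper_width': 1.0010099068527418}
side [[371.79437859   0.         318.61490738]
 [  0.         371.79437859 198.83264408]
 [  0.           0.           1.        ]] [0.25822359 0.46083754 0.57781284] [-0.21030252 -0.09098699  0.38677052  0.89325404] ['image', 'z_map', 'K', 'xyz', 'rotation']
top [[390.7567531    0.         317.34820858]
 [  0.         390.7567531  199.84505224]
 [  0.           0.           1.        ]] [0.37318853 0.029656   1.02390793] [ 0.71310045  0.03805169 -0.04503484 -0.69857833] ['image', 'z_map', 'K', 'xyz', 'rotation']
```

View pics/side0.png

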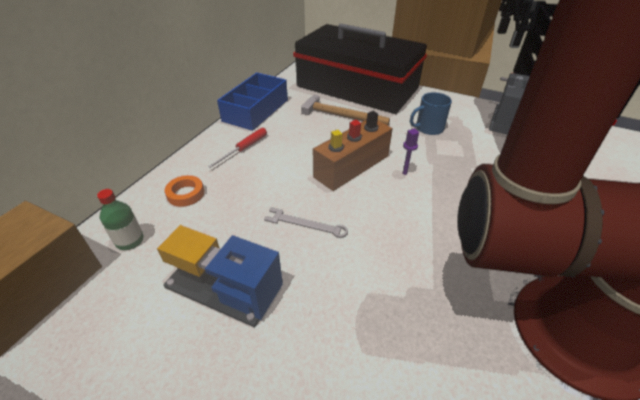

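View pics/top0.png

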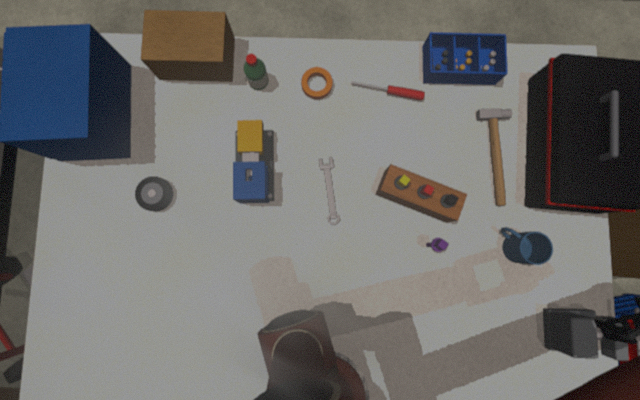

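The red pin is in the rack's middle hole, at top (428,190) and side (355,130). The clevis is at top (251,180), with its yellow tube at (250,136), so its x points up in the image. The purple look-alike at top (437,244) is to be avoided.

```bash
cat > h.py <<'E'
import cv2,numpy as np
from scipy.spatial.transform import Rotation as R
def cam(f):
    q=f["rotation"]; return R.from_quat([q[1],q[2],q[3],q[0]]).as_matrix(), np.array(f["xyz"]), np.array(f["K"])
def ray(f,uv,z):
    M,c,K=cam(f); uv=np.atleast_2d(uv).astype(float)
    d=np.c_[(uv[:,0]-K[0,2])/K[0,0],-(uv[:,1]-K[1,2])/K[1,1],-np.ones(len(uv))]@M.T
    return c+d*((z-c[2])/d[:,2])[:,None]
def cloud(f):
    M,c,K=cam(f); h,w=f["z_map"].shape; u,v=np.meshgrid(np.arange(w),np.arange(h))
    Z=f["z_map"]; P=np.stack([(u-K[0,2])/K[0,0]*Z,-(v-K[1,2])/K[1,1]*Z,-Z],-1)
    return P@M.T+c
def proj(f,p):
    M,c,K=cam(f); q=(np.atleast_2d(p)-c)@M; return np.c_[K[0,0]*q[:,0]/-q[:,2]+K[0,2],K[1,1]*-q[:,1]/-q[:,2]+K[1,2]]
def blobs(m,amin=15):
    n,l,s,c=cv2.connectedComponentsWithStats(m.astype(np.uint8)); return [(l==i,s[i,4],c[i]) for i in range(1,n) if s[i,4]>=amin]
E
python3 - <<'E'
from h import *
for n in("top","side"):
    f=dict(np.load(n+"0.npz")); im=f["image"]; hsv=cv2.cvtColor(im,cv2.COLOR_BGR2HSV); C=cloud(f); H,S,V=cv2.split(hsv)
    ms={"red":((H<6)|(H>174))&(S>150)&(V>80),"yel":(H>15)&(H<32)&(S>150)&(V>80),"blue":(H>105)&(H<120)&(S>130)&(V>40),"wood":(H>5)&(H<16)&(S>90)&(V>50)}
    for k,m in ms.items():
        for b,a,c in blobs(m,20):
            p=C[b]; p=p[p[:,2]>-.05]
            print(n,k,a,c.round(1),np.median(p,0).round(3) if len(p) else None, np.percentile(p[:,2],97).round(3) if len(p) else None)
for n,(x0,x1,y0,y1) in {"top":(220,285,110,210),"side":(150,300,215,330)}.items():
    im=cv2.imread(f"pics/{n}0.png")[y0:y1,x0:x1]; cv2.imwrite(f"pics/{n}c.png",cv2.resize(im,None,fx=5,fy=5,interpolation=cv2.INTER_CUBIC))
im=cv2.imread("pics/top0.png")[155:230,370:475]; cv2.imwrite("pics/topr.png",cv2.resize(im,None,fx=7,fy=7,interpolation=cv2.INTER_CUBIC))
E
```

```text
top red 70 [250.9  58.8] [0.816 0.188 0.129] 0.133
top red 176 [550.1 105.5] [ 0.728 -0.539  0.115] 0.118
top red 203 [406.7  92. ] [ 0.787 -0.212  0.024] 0.028
top red 108 [549.1 183.5] [ 0.526 -0.526  0.115] 0.119
top red 62 [428.6 189.2] [ 0.51  -0.237  0.128] 0.132
top red 34 [567.4 204.9] [ 0.481 -0.567  0.114] 0.119
top red 20 [628.7 210.5] [ 0.472 -0.714  0.114] 0.117
top red 58 [  3.6 340.1] None None
top red 27 [630.  355.1] [ 0.241 -0.363  0.526] 0.526
top yel 721 [249.5 135.6] [0.638 0.191 0.09 ] 0.093
top yel 66 [404.5 179.6] [ 0.53  -0.18   0.128] 0.131
top blue 9635 [45.3 83.7] [0.712 0.621 0.2  ] 0.203
top blue 1468 [466.3  54.8] [ 0.895 -0.371  0.051] 0.071
top blue 26 [498.4  61.7] [ 0.872 -0.457  0.033] 0.049
top blue 362 [624.8 304.9] [ 0.263 -0.538  0.306] 0.769
top wood 22 [208.   50.1] [0.841 0.293 0.12 ] 0.122
top wood 28 [151.4  56.9] [0.819 0.432 0.118] 0.123
top wood 22 [187.7  58.4] [0.819 0.345 0.119] 0.123
top wood 27 [211.5  57.5] [0.823 0.284 0.119] 0.121
top wood 523 [316.6  82.1] [0.81  0.03  0.023] 0.027
top wood 283 [495.5 152.5] [ 0.627 -0.445  0.0
[... 1682 characters left out ...]
04 0.087 0.429] 0.434
side wood 97 [443.   82.7] None None
side wood 2668 [352.2 147.6] [ 0.502 -0.217  0.067] 0.088
side wood 845 [183.9 190.3] [0.808 0.038 0.023] 0.026
side wood 29 [599.1 199. ] [0.115 0.057 0.298] 0.3
side wood 22 [516.6 197. ] [0.196 0.096 0.3  ] 0.301
side wood 38 [601.4 226.4] [0.106 0.08  0.28 ] 0.288
side wood 27 [ 74.  238.1] [0.816 0.274 0.095] 0.105
side wood 1972 [ 34.4 289.8] [0.817 0.365 0.063] 0.112
side wood 27 [594.1 253.4] [0.102 0.094 0.253] 0.265
side wood 29 [ 67.8 254.7] [0.817 0.296 0.075] 0.082
side wood 38 [ 73.6 264.1] [0.817 0.298 0.053] 0.062
side wood 24 [ 71.8 272.9] [0.817 0.308 0.038] 0.043
side wood 35 [  2.5 311.5] [0.817 0.411 0.069] 0.084
```

View pics/topc.png

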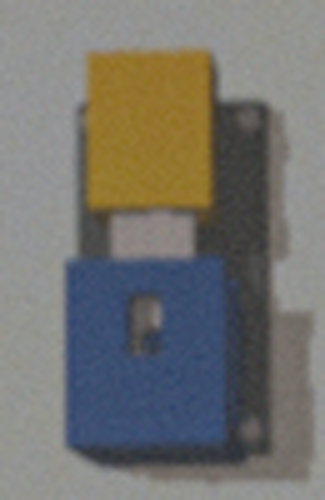

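View pics/topr.png

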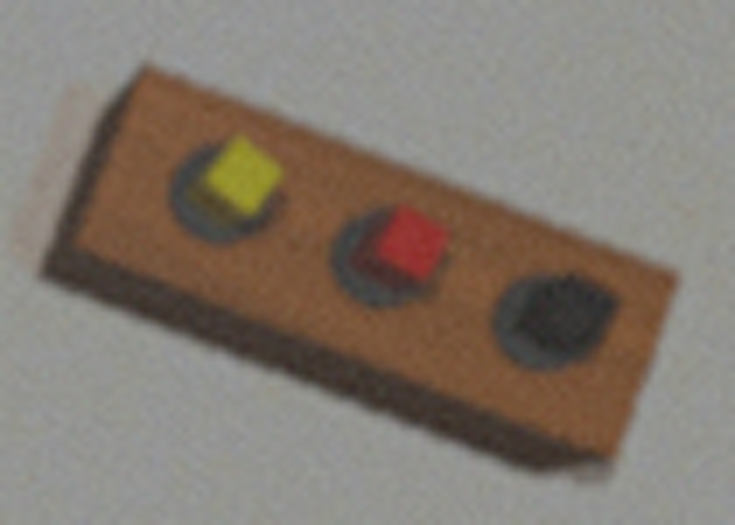

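View pics/sidec.png

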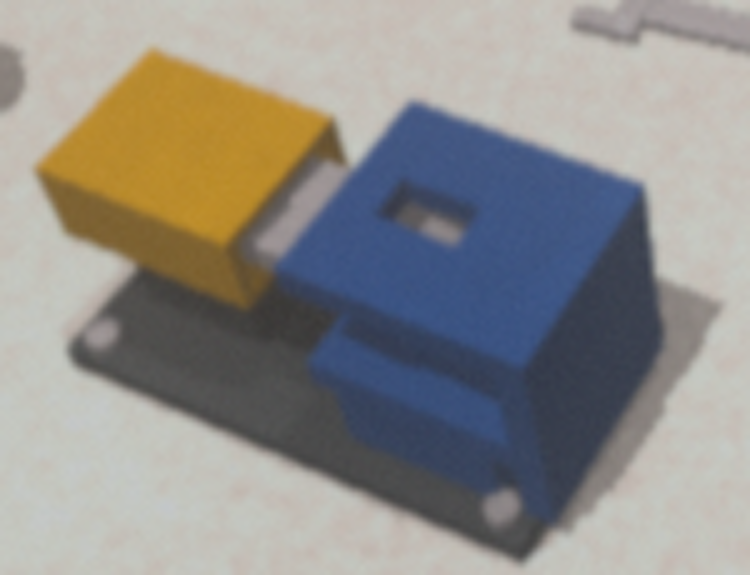

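```bash
cat > m.py <<'E'
from h import *
def rect(xy):
    (c,s,a)=cv2.minAreaRect((xy*1000).astype(np.float32)); return np.array(c),np.array(s),a
for n in("top","side"):
    f=dict(np.load(n+"0.npz")); im=cv2.GaussianBlur(f["image"],(3,3),0); H,S,V=cv2.split(cv2.cvtColor(im,cv2.COLOR_BGR2HSV)); C=cloud(f)
    def top(mask,z,tol,nm,box):
        m=mask&(abs(C[...,2]-z)<tol)
        mm=np.zeros_like(m); x0,x1,y0,y1=box; mm[y0:y1,x0:x1]=m[y0:y1,x0:x1]; m=mm
        b=max(blobs(m,5),key=lambda t:t[1])[0]
        cs,hi=cv2.findContours(b.astype(np.uint8),cv2.RETR_CCOMP,cv2.CHAIN_APPROX_NONE)
        o=max(cs,key=cv2.contourArea)[:,0]; 
        print(n,nm,"px",b.sum(),rect(ray(f,o,z)[:,:2]),"cen",ray(f,np.argwhere(b)[:,::-1],z).mean(0).round(4))
        for c,h in zip(cs,hi[0]):
            if h[3]>=0 and len(c)>8: print("   hole",len(c),rect(ray(f,c[:,0],z)[:,:2]))
    bc=(220,285,110,210) if n=="top" else (150,300,215,330)
    br=(370,475,155,230) if n=="top" else (300,400,100,195)
    top((H>100)&(H<125)&(S>100),.104,.006,"jaw",bc)
    top((H>15)&(H<32)&(S>130),.090,.006,"tube",bc)
    top((H<20),.086,.006,"rack",br)
    top(((H<8)|(H>172))&(S>140),.128,.005,"redtop",br)
    top((H>20)&(H<35)&(S>120),.128,.005,"yeltop",br)
    for z in(.092,): top((S<90)&(V<90),z,.004,"collar",br)
E
python3 m.py
```

```text
top jaw px 1004 (array([525.70532227, 185.0791626 ]), array([86.89601898, 71.53629303]), 2.570227861404419) cen [0.5236 0.185  0.104 ]
   hole 39 (array([539.32049561, 188.18299866]), array([36.41764832, 23.8249836 ]), 2.245250701904297)
top tube px 725 (array([638.16064453, 189.69941711]), array([75.58797455, 58.46094513]), 2.5018420219421387) cen [0.6383 0.1909 0.09  ]
top rack px 1926 (array([ 509.93359375, -236.12756348]), array([200.66101074,  71.55166626]), 69.29686737060547) cen [ 0.5091 -0.2352  0.086 ]
   hole 49 (array([ 491.75170898, -299.12103271]), array([33.8165741, 42.1914978]), 45.24204635620117)
   hole 53 (array([ 512.32452393, -239.63505554]), array([35.83591461, 41.74204636]), 60.08454513549805)
   hole 43 (array([ 533.96258545, -183.75457764]), array([34.22413635, 40.08761978]), 56.85258483886719)
top redtop px 71 (array([ 509.96862793, -235.88977051]), array([18.53951645, 20.17294502]), 63.175559997558594) cen [ 0.51   -0.2358  0.128 ]
top yeltop px 73 (array([ 530.74969482, -179.50672913]), array([19.23923492, 20.48110962]), 56.66971969604492) cen [ 0.5308 -0.1
[... 402 characters left out ...]
be px 1308 (array([639.3961792 , 196.17991638]), array([81.20586395, 61.98209381]), 2.377366304397583) cen [0.6394 0.1968 0.09  ]
side rack px 1153 (array([ 511.14425659, -230.90126038]), array([205.60897827,  76.36923218]), 68.89901733398438) cen [ 0.5093 -0.2157  0.086 ]
side redtop px 47 (array([ 510.58230591, -229.39805603]), array([20.4958477 , 23.24526024]), 50.930328369140625) cen [ 0.5095 -0.2296  0.128 ]
side yeltop px 49 (array([ 530.9239502 , -172.30450439]), array([19.33853722, 22.57232285]), 53.57349395751953) cen [ 0.5312 -0.1727  0.128 ]
side collar px 60 (array([ 488.69296265, -284.06658936]), array([28.84400749, 26.67760468]), 21.29442024230957) cen [ 0.4889 -0.2818  0.092 ]
```

```bash
cat >> h.py <<'E'
def plan(x,y,z,yawdeg):
    """delta in current tool axes to upright-down pose with jaw axis at yawdeg"""
    from plant import manip
    s=manip.state(); q=s["tool_rot"]; A=R.from_quat([q[1],q[2],q[3],q[0]])
    a=np.radians(yawdeg); X=np.array([np.cos(a),np.sin(a),0]); Z=np.array([0,0,-1.]); T=R.from_matrix(np.c_[X,np.cross(Z,X),Z])
    d=A.inv().apply(np.array([x,y,z])-s["tool_pos"]); r=(A.inv()*T).as_rotvec()
    X0=A.as_matrix()[:,0]
    print("t",round(s["time"],2),"pos",s["tool_pos"].round(4),"yaw",np.degrees(np.arctan2(X0[1],X0[0])).round(2),"tilt",A.as_matrix()[:2,2].round(4),"d(mm)",(d*1000).round(1),"rot",r.round(4),"F",s["contact_force"].round(2),"M",s["ft_torque"].round(3),"w",round(s["gripper_width"],3),"j",s["joint_pos"].round(2))
E
python3 -c "
from h import *
plan(.510,-.2327,.17,-27)"
```

```text
t 0.1 pos [ 0.2597 -0.5679  0.2302] yaw -65.43 tilt [-0.0006  0.0018] d(mm) [-200.6 -367.    60.6] rot [-0.0008  0.0018 -0.6708] F [-0.42 -0.01  0.23] M [-0.007  0.013  0.036] w 0.998 j [-1.26  0.05  1.61 -0.    1.48 -0.12]
```

```bash
python3 -m handwheel '[{"dx":-0.028,"dy":-0.052,"dz":0,"az":-0.17},{"dx":-0.056,"dy":-0.104,"dz":0,"az":-0.34},{"dx":-0.084,"dy":-0.155,"dz":0.005,"az":-0.5},{"dx":-0.112,"dy":-0.206,"dz":0.01,"az":-0.671},{"dx":-0.14,"dy":-0.257,"dz":0.01,"az":-0.671}]' 0; python3 -c "
from h import *
plan(.510,-.2327,.17,-27)"
```

```text
t 0.1 pos [ 0.2597 -0.5679  0.2302] yaw -65.43 tilt [-0.0006  0.0018] d(mm) [-200.6 -367.    60.6] rot [-0.0008  0.0018 -0.6708] F [-0.42 -0.01  0.23] M [-0.007  0.013  0.036] w 0.998 j [-1.26  0.05  1.61 -0.    1.48 -0.12]invalid input at $[0]: expected keys dx, dy, dz, ax, ay, az
```

Every row needs all six keys.

```bash
python3 -m handwheel '[{"dx":-0.028,"dy":-0.052,"dz":0,"ax":0,"ay":0,"az":-0.17},{"dx":-0.056,"dy":-0.104,"dz":0,"ax":0,"ay":0,"az":-0.34},{"dx":-0.084,"dy":-0.155,"dz":0.005,"ax":0,"ay":0,"az":-0.5},{"dx":-0.112,"dy":-0.206,"dz":0.01,"ax":0,"ay":0,"az":-0.671},{"dx":-0.14,"dy":-0.257,"dz":0.01,"ax":0,"ay":0,"az":-0.671}]' 0; python3 -c "
from h import *
plan(.510,-.2327,.17,-27)"
```

```text
time: 0.72
tool_pos: [0.4358, -0.3322, 0.2202]
tool_rot: [-0.0, 0.972, -0.233, -0.001]
contact_force: [-0.3, -0.5, 0.9]
gripper_width: 1.002
t 0.72 pos [ 0.4358 -0.3322  0.2202] yaw -26.95 tilt [-0.001   0.0011] d(mm) [  21.1 -122.3   50.3] rot [-0.0005  0.0014  0.001 ] F [-0.28 -0.52  0.91] M [ 0.002 -0.095 -0.02 ] w 1.002 j [-0.79 -0.12  1.8   0.    1.46 -0.32]
```

```bash
python3 -m handwheel '[{"dx":0.0105,"dy":-0.055,"dz":0,"ax":0,"ay":0,"az":0},{"dx":0.021,"dy":-0.11,"dz":0,"ax":0,"ay":0,"az":0},{"dx":0.021,"dy":-0.122,"dz":0.02,"ax":0,"ay":0,"az":0},{"dx":0.021,"dy":-0.122,"dz":0.04,"ax":0,"ay":0,"az":0},{"dx":0.021,"dy":-0.122,"dz":0.04,"ax":0,"ay":0,"az":0}]' 0; python3 - <<'E'
from h import *
from plant import manip
for n in("top","side"):
    f=manip.grab_frame(n); np.savez(n+"1.npz",**f)
    b=(340,500,120,240) if n=="top" else (280,420,60,200)
    cv2.imwrite(f"pics/{n}1.png",cv2.resize(f["image"][b[2]:b[3],b[0]:b[1]],None,fx=4,fy=4))
plan(.510,-.2327,.105,-27)
E
```

```text
time: 1.35
tool_pos: [0.5071, -0.235, 0.1776]
tool_rot: [-0.001, 0.972, -0.234, -0.003]
contact_force: [0.3, -0.6, -1.1]
gripper_width: 1.001
t 1.45 pos [ 0.5085 -0.2361  0.1806] yaw -27.1 tilt [-0.0013  0.0005] d(mm) [-0.1 -3.7 75.6] rot [ 0.0001  0.0014 -0.0018] F [ 0.71 -0.99  0.78] M [0.003 0.045 0.005] w 1.002 j [-0.57 -0.06  1.81 -0.    1.39 -0.09]
```

View pics/side1.png

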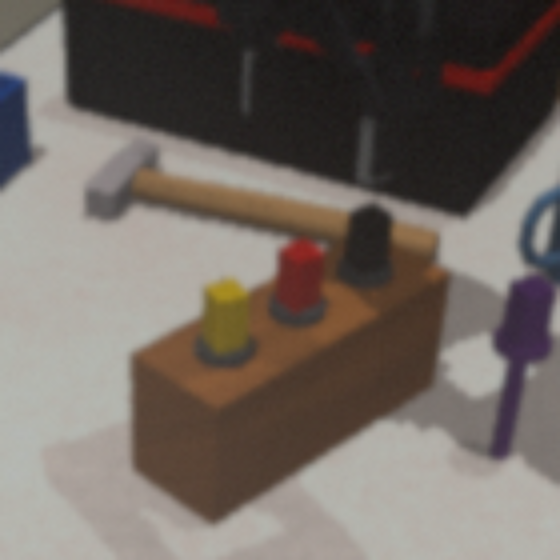

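View pics/top1.png

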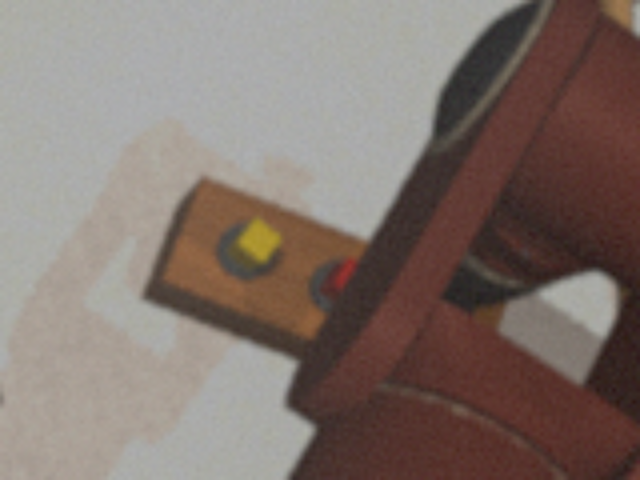

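```bash
python3 - <<'E'
from h import *
f=dict(np.load("side1.npz")); print(proj(f,[[.5085,-.2361,.1806],[.5085,-.2361,.1936]]))
a=np.radians(-27)
for s in(-1,1): 
  for z in (.1806,.1936): print(s,z,proj(f,[.5085+s*.05*np.cos(a),-.2361+s*.05*np.sin(a),z]))
print("handle top c",proj(f,[[.51,-.2358,.128],[.51,-.2296,.128],[.51,-.2327,.128]]))
E
```

```text
[[358.57442861 100.58812467]
 [359.01997664  95.08433023]]
-1 0.1806 [[374.27902635 110.02121551]]
-1 0.1936 [[374.92298761 104.41691589]]
1 0.1806 [[343.9690141   91.81526692]]
1 0.1936 [[344.24198691  86.41195648]]
handle top c [[356.2042597  121.57897616]
 [355.16158982 122.88674738]
 [355.68417704 122.23129109]]
```

```bash
python3 -m handwheel '[{"dx":0,"dy":0,"dz":0.03,"ax":0,"ay":0,"az":0},{"dx":0,"dy":0,"dz":0.06,"ax":0,"ay":0,"az":0},{"dx":0,"dy":0,"dz":0.082,"ax":0,"ay":0,"az":0},{"dx":0,"dy":0,"dz":0.082,"ax":0,"ay":0,"az":0}]' 0; python3 -m handwheel '[{"dx":0,"dy":0,"dz":0,"ax":0,"ay":0,"az":0},{"dx":0,"dy":0,"dz":0,"ax":0,"ay":0,"az":0},{"dx":0,"dy":0,"dz":0,"ax":0,"ay":0,"az":0},{"dx":0,"dy":0,"dz":0,"ax":0,"ay":0,"az":0},{"dx":0,"dy":0,"dz":0,"ax":0,"ay":0,"az":0}]' 255;  python3 -m handwheel '[{"dx":0,"dy":0,"dz":0,"ax":0,"ay":0,"az":0},{"dx":0,"dy":0,"dz":0,"ax":0,"ay":0,"az":0},{"dx":0,"dy":0,"dz":0,"ax":0,"ay":0,"az":0}]' 255; python3 - <<'E'
from h import *
from plant import manip
for n in("side",):
    f=manip.grab_frame(n); np.savez(n+"2.npz",**f)
    b=(280,420,60,200)
    cv2.imwrite(f"pics/{n}2.png",cv2.resize(f["image"][b[2]:b[3],b[0]:b[1]],None,fx=4,fy=4))
plan(.510,-.2327,.105,-27)
E
```

```text
time: 1.95
tool_pos: [0.5081, -0.2354, 0.098]
tool_rot: [-0.0, 0.972, -0.234, -0.001]
contact_force: [-0.2, 0.5, 0.2]
gripper_width: 1.0
time: 2.58
tool_pos: [0.5101, -0.2353, 0.1003]
tool_rot: [0.0, 0.972, -0.233, 0.001]
contact_force: [0.3, 0.0, 3.7]
gripper_width: 0.224
time: 2.95
tool_pos: [0.5101, -0.2354, 0.1003]
tool_rot: [0.0, 0.972, -0.233, 0.001]
contact_force: [0.4, 0.9, 5.2]
gripper_width: 0.227
t 3.0 pos [ 0.5101 -0.2353  0.1002] yaw -26.98 tilt [ 0.0014 -0.0007] d(mm) [-1.3 -2.3 -4.8] rot [ 0.     -0.0016  0.0003] F [0.75 1.47 5.24] M [ 0.109 -0.029 -0.03 ] w 0.225 j [-0.56  0.02  1.87  0.    1.25 -0.09]
```

View pics/side2.png

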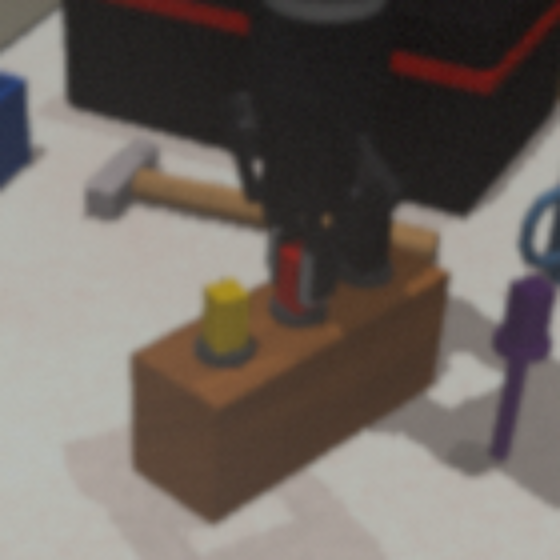

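```bash
python3 -m handwheel '[{"dx":0,"dy":0,"dz":-0.02,"ax":0,"ay":0,"az":0},{"dx":0,"dy":0,"dz":-0.05,"ax":0,"ay":0,"az":0},{"dx":0,"dy":0,"dz":-0.09,"ax":0,"ay":0,"az":0},{"dx":0,"dy":0,"dz":-0.13,"ax":0,"ay":0,"az":0},{"dx":0,"dy":0,"dz":-0.13,"ax":0,"ay":0,"az":0}]' 255; python3 - <<'E'
from h import *
from plant import manip
for n in("side",):
    f=manip.grab_frame(n); np.savez(n+"3.npz",**f)
    b=(280,420,60,200)
    cv2.imwrite(f"pics/{n}3.png",cv2.resize(f["image"][b[2]:b[3],b[0]:b[1]],None,fx=4,fy=4))
plan(.533,.1865,.23,2.4)
E
```

```text
time: 3.62
tool_pos: [0.511, -0.236, 0.2341]
tool_rot: [0.001, 0.972, -0.233, 0.003]
contact_force: [-0.7, -0.0, -2.2]
gripper_width: 0.217
t 3.67 pos [ 0.5099 -0.2353  0.2311] yaw -26.98 tilt [ 0.0022 -0.0016] d(mm) [-170.8 -386.4    0.5] rot [ 0.0011 -0.0025 -0.5128] F [ 0.18  0.5  -2.5 ] M [-0.043 -0.046 -0.001] w 0.22 j [-0.56 -0.1   1.76 -0.    1.48 -0.09]
```

View pics/side3.png

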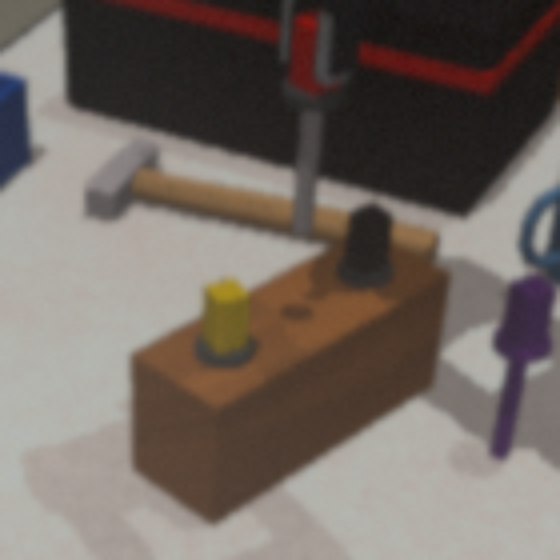

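Pin lifted upright out of the rack: the shank runs from crop (310,110) to (303,235), and the rack's middle hole at (297,312) is empty. Now over to the clevis.

```bash
python3 -m handwheel '[{"dx":-0.018,"dy":-0.041,"dz":0,"ax":0,"ay":0,"az":-0.1},{"dx":-0.04,"dy":-0.09,"dz":0,"ax":0,"ay":0,"az":-0.2},{"dx":-0.062,"dy":-0.14,"dz":0,"ax":0,"ay":0,"az":-0.3},{"dx":-0.084,"dy":-0.19,"dz":0,"ax":0,"ay":0,"az":-0.4},{"dx":-0.106,"dy":-0.24,"dz":0,"ax":0,"ay":0,"az":-0.513}]' 255; python3 -c "
from h import *
plan(.533,.1865,.23,2.4)"
```

```text
time: 4.3
tool_pos: [0.5222, 0.0288, 0.2266]
tool_rot: [-0.0, 1.0, 0.023, -0.002]
contact_force: [0.2, 0.3, -1.6]
gripper_width: 0.225
t 4.3 pos [0.5222 0.0288 0.2266] yaw 2.6 tilt [-0.0045  0.0004] d(mm) [  17.9 -157.1   -3.4] rot [-0.0006  0.0045  0.0036] F [ 0.23  0.27 -1.59] M [ 0.036 -0.039 -0.023] w 0.225 j [-0.09 -0.19  1.85 -0.    1.48 -0.13]
```

```bash
python3 -m handwheel '[{"dx":0.005,"dy":-0.045,"dz":0,"ax":0,"ay":0,"az":0},{"dx":0.01,"dy":-0.095,"dz":0,"ax":0,"ay":0,"az":0},{"dx":0.013,"dy":-0.135,"dz":0,"ax":0,"ay":0,"az":0},{"dx":0.016,"dy":-0.157,"dz":0,"ax":0,"ay":0,"az":0},{"dx":0.016,"dy":-0.157,"dz":0,"ax":0,"ay":0,"az":0}]' 255; python3 - <<'E'
from h import *
from plant import manip
for n in("side","top"):
    f=manip.grab_frame(n); np.savez(n+"4.npz",**f)
    b=(150,310,160,330) if n=="side" else (190,350,100,220)
    cv2.imwrite(f"pics/{n}4.png",cv2.resize(f["image"][b[2]:b[3],b[0]:b[1]],None,fx=4 if n=="top" else 3.5,fy=4 if n=="top" else 3.5))
plan(.533,.1865,.21,2.4)
E
```

```text
time: 4.92
tool_pos: [0.5317, 0.1854, 0.2266]
tool_rot: [0.001, 1.0, 0.022, -0.002]
contact_force: [0.8, -0.4, -1.4]
gripper_width: 0.226
t 5.03 pos [0.5323 0.1839 0.2274] yaw 2.42 tilt [-0.0034 -0.0012] d(mm) [ 0.9 -2.6 17.4] rot [0.0011 0.0034 0.0003] F [ 0.28 -0.57 -1.84] M [ 0.015 -0.024 -0.043] w 0.223 j [ 0.2  -0.09  1.76 -0.    1.47  0.16]
```

View pics/side4.png

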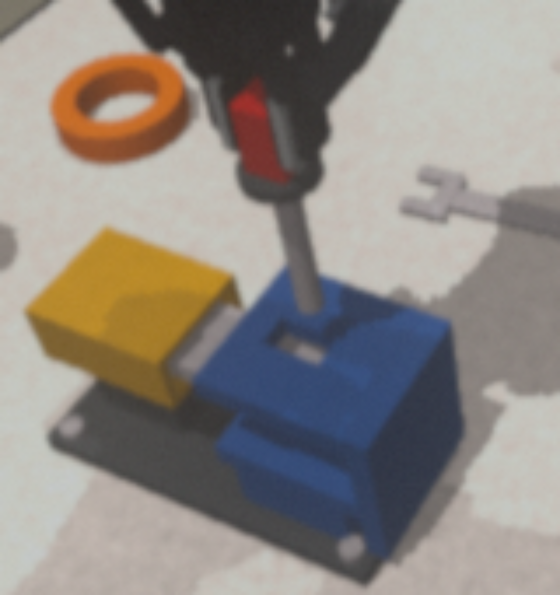

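View pics/top4.png

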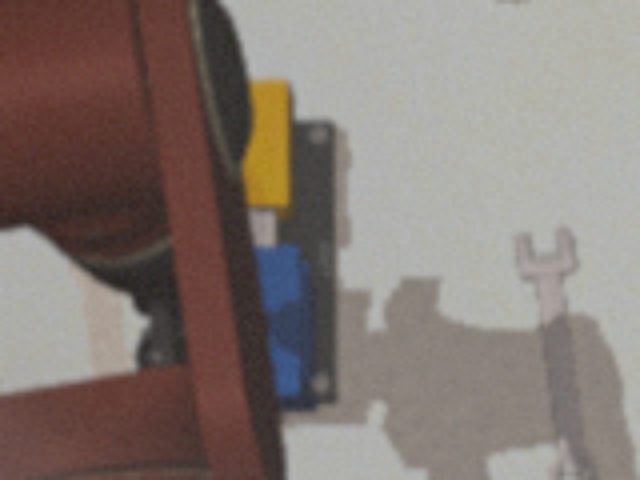

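```bash
python3 - <<'E'
from h import *
f=dict(np.load("side4.npz")); im=f["image"]
p=np.array([.5323,.1839,.2274])
ax=np.array([-.0034,-.0012,-1]) # tool z
for nm,h in (("tip",.0942),("origin",.0142),("mid",.054)): print(nm,proj(f,p+ax*h))
crop=im[205:270,210:265]; cv2.imwrite("pics/side4z.png",cv2.resize(crop,None,fx=9,fy=9,interpolation=cv2.INTER_CUBIC))
H,S,V=cv2.split(cv2.cvtColor(im,cv2.COLOR_BGR2HSV))
for r in range(218,254,2): print(r,[f"{a}/{b}" for a,b in zip(S[r,226:248],V[r,226:248])])
C=cloud(f); 
for r in range(222,250,4):
    z=C[r,226:248]; print(r,[(x*1000).astype(int).tolist() for x in z[::3]])
E
```

```text
tip [[239.94442641 244.80623505]]
origin [[231.45918372 207.87038662]]
mid [[235.89293117 227.17027344]]
218 ['22/142', '22/130', '18/101', '21/84', '15/83', '15/86', '15/85', '15/85', '18/83', '17/89', '20/127', '20/178', '18/195', '19/197', '13/196', '10/196', '9/196', '9/197', '12/196', '17/196', '19/198', '22/198']
220 ['21/193', '21/182', '22/142', '16/109', '18/97', '16/97', '16/95', '16/96', '14/88', '17/88', '21/109', '16/160', '17/190', '18/197', '16/197', '14/197', '12/196', '14/197', '18/197', '20/196', '20/196', '21/196']
222 ['17/197', '20/193', '19/171', '16/124', '18/100', '13/96', '16/97', '19/96', '16/93', '17/89', '18/97', '13/137', '14/180', '17/194', '18/196', '18/195', '20/196', '17/197', '14/196', '16/197', '16/193', '18/197']
224 ['14/196', '17/197', '15/184', '17/147', '14/107', '18/98', '16/96', '14/94', '11/90', '20/91', '17/90', '17/121', '15/172', '17/193', '17/195', '18/196', '18/196', '18/196', '17/196', '19/197', '21/198', '22/195']
226 ['21/196', '20/196', '16/189', '14/161', '15/119', '16/98', '13/95', '13/96', '16/94', '14/91', '17/88', '15/103', '16
[... 3267 characters left out ...]
, 0], [636, 54, 0], [630, 51, 0]]
230 [[662, 81, 0], [657, 77, 0], [532, 192, 174], [528, 190, 174], [527, 185, 170], [634, 67, 1], [629, 63, 0], [623, 61, 0]]
234 [[655, 90, 0], [650, 87, 0], [535, 191, 164], [529, 191, 167], [527, 187, 164], [628, 76, 1], [624, 72, -1], [617, 70, 0]]
238 [[648, 99, 1], [574, 162, 104], [571, 158, 102], [529, 192, 159], [527, 188, 156], [557, 152, 103], [617, 81, 0], [610, 80, 1]]
242 [[574, 170, 104], [570, 168, 102], [565, 166, 103], [531, 193, 150], [527, 191, 149], [527, 185, 143], [547, 157, 104], [543, 154, 103]]
246 [[568, 177, 104], [564, 175, 104], [559, 173, 104], [534, 191, 137], [529, 191, 139], [527, 186, 136], [542, 164, 104], [538, 162, 104]]
```

View pics/side4z.png

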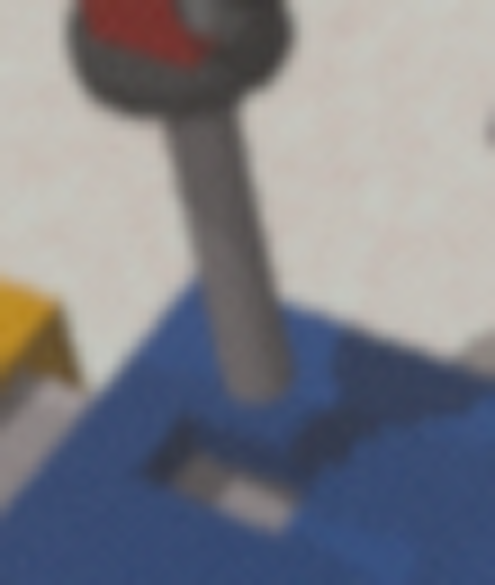

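```bash
python3 - <<'E'
from h import *
f=dict(np.load("side0.npz")); 
for s in ([.5412,.1912,.104],):
    u=proj(f,s); print(u, ray(f,u+[1.8,-1.9],.104))
# corners of jaw top & side0 slot zoom
im=f["image"][240:280,215:265]; cv2.imwrite("pics/slotz.png",cv2.resize(im,None,fx=14,fy=14,interpolation=cv2.INTER_CUBIC))
g=dict(np.load("top0.npz")); im=g["image"][160:190,235:265]; cv2.imwrite("pics/slott.png",cv2.resize(im,None,fx=18,fy=18,interpolation=cv2.INTER_CUBIC))
E
```

```text
[[235.09531819 257.84834722]] [[0.54087476 0.18679088 0.104     ]]
```

View pics/slotz.png

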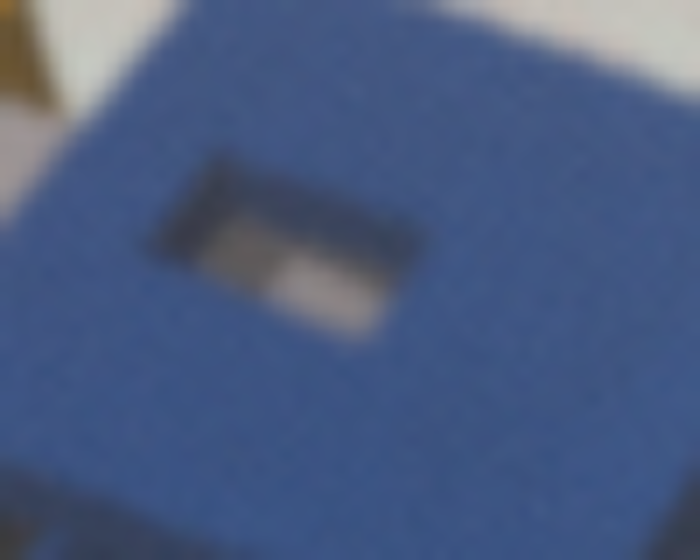

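View pics/slott.png

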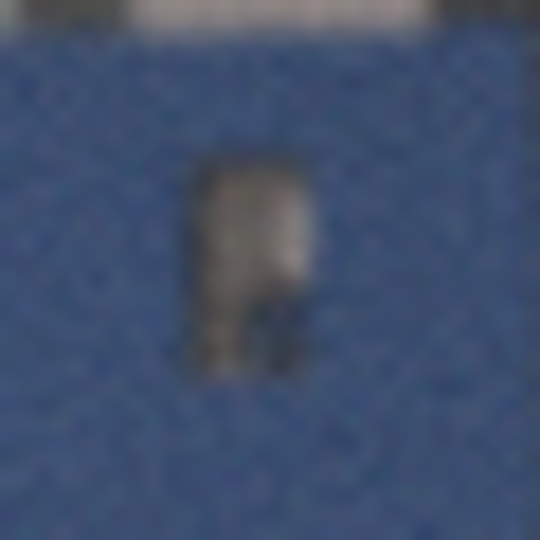

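```bash
python3 - <<'E'
from h import *
f=dict(np.load("side0.npz")); g=dict(np.load("top0.npz"))
print(ray(f,[[237.4,255.1]],.104)); print("top slot",ray(g,[[248.4,174.4]],.104))
print("top slot ends",ray(g,[[248.4,168.3],[248.4,180.7],[245.2,174.4],[252.2,174.4]],.104))
print("eye edge",ray(g,[[249.5,175.8],[249.5,178]],.078))
E
```

```text
[[0.5411577  0.18502281 0.104     ]]
top slot [[0.53952259 0.18722423 0.104     ]]
top slot ends [[0.55429883 0.18782389 0.104     ]
 [0.52431925 0.18660723 0.104     ]
 [0.53935535 0.1948368  0.104     ]
 [0.53972122 0.17818248 0.104     ]]
eye edge [[0.54080361 0.18884652 0.078     ]
 [0.53534209 0.18862667 0.078     ]]
```

```bash
python3 -m handwheel '[{"dx":0.0048,"dy":-0.0025,"dz":0.008,"ax":0,"ay":0.003,"az":0},{"dx":0.0048,"dy":-0.0025,"dz":0.02,"ax":0,"ay":0.003,"az":0},{"dx":0.0048,"dy":-0.0025,"dz":0.023,"ax":0,"ay":0.003,"az":0},{"dx":0.0048,"dy":-0.0025,"dz":0.023,"ax":0,"ay":0.003,"az":0}]' 255; python3 - <<'E'
from h import *
from plant import manip
f=manip.grab_frame("side"); np.savez("side5.npz",**f)
cv2.imwrite("pics/side5z.png",cv2.resize(f["image"][215:280,205:270],None,fx=9,fy=9,interpolation=cv2.INTER_CUBIC))
plan(.537,.1865,.184,2.4)
E
```

```text
time: 5.52
tool_pos: [0.5377, 0.1868, 0.2056]
tool_rot: [0.0, 1.0, 0.021, 0.001]
contact_force: [-0.2, 0.4, -1.8]
gripper_width: 0.218
t 5.58 pos [0.538  0.187  0.2062] yaw 2.39 tilt [0.0028 0.0001] d(mm) [-1.   0.5 22.2] rot [ 0.     -0.0028 -0.0001] F [-0.27 -0.14 -1.98] M [-0.018 -0.056  0.015] w 0.221 j [ 0.2  -0.06  1.77 -0.    1.43  0.16]
```

View pics/side5z.png

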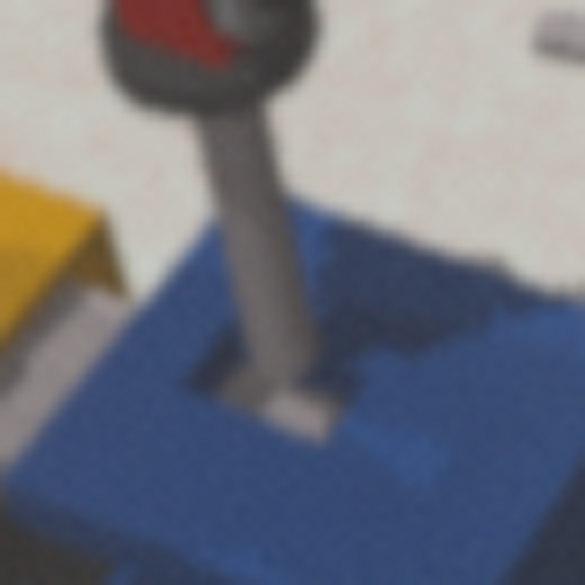

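```bash
python3 -m handwheel '[{"dx":0,"dy":0.001,"dz":0.003,"ax":0,"ay":-0.003,"az":0},{"dx":0,"dy":0.001,"dz":0.006,"ax":0,"ay":-0.003,"az":0},{"dx":0,"dy":0.001,"dz":0.009,"ax":0,"ay":-0.003,"az":0},{"dx":0,"dy":0.001,"dz":0.009,"ax":0,"ay":-0.003,"az":0}]' 255; python3 -c "
from h import *
plan(.537,.1865,.184,2.4)"
```

```text
time: 6.08
tool_pos: [0.5378, 0.1861, 0.1968]
tool_rot: [0.0, 1.0, 0.021, -0.0]
contact_force: [1.7, 0.2, -0.3]
gripper_width: 0.224
t 6.08 pos [0.5378 0.1861 0.1968] yaw 2.41 tilt [-0.0007 -0.0002] d(mm) [-0.8 -0.4 12.8] rot [0.0001 0.0008 0.0001] F [ 1.65  0.23 -0.32] M [-0.002  0.003 -0.042] w 0.224 j [ 0.2  -0.06  1.78 -0.    1.42  0.16]
```

```bash
python3 -m handwheel '[{"dx":0,"dy":0,"dz":0.002,"ax":0,"ay":0,"az":0},{"dx":0,"dy":0,"dz":0.004,"ax":0,"ay":0,"az":0},{"dx":0,"dy":0,"dz":0.004,"ax":0,"ay":0,"az":0}]' 255; python3 -c "
from h import *
plan(.537,.1865,.184,2.4)"
```

```text
time: 6.45
tool_pos: [0.5379, 0.1861, 0.193]
tool_rot: [0.0, 1.0, 0.021, -0.0]
contact_force: [-1.6, 0.8, -1.9]
gripper_width: 0.218
t 6.45 pos [0.5379 0.1861 0.193 ] yaw 2.41 tilt [-0.0005 -0.0001] d(mm) [-0.9 -0.4  9. ] rot [0.0001 0.0005 0.0001] F [-1.61  0.82 -1.86] M [ 0.025 -0.004  0.05 ] w 0.218 j [ 0.2  -0.05  1.78 -0.    1.41  0.16]
```

In the slot (tip at about 0.099, no upward force). Going deeper, then I'll feel the slot's side walls to centre y.

```bash
python3 -m handwheel '[{"dx":0,"dy":0,"dz":0.004,"ax":0,"ay":0,"az":0},{"dx":0,"dy":0,"dz":0.008,"ax":0,"ay":0,"az":0},{"dx":0,"dy":0,"dz":0.008,"ax":0,"ay":0,"az":0}]' 255; for i in 1; do python3 -m handwheel '[{"dx":0,"dy":-0.001,"dz":0,"ax":0,"ay":0,"az":0},{"dx":0,"dy":-0.002,"dz":0,"ax":0,"ay":0,"az":0},{"dx":0,"dy":-0.002,"dz":0,"ax":0,"ay":0,"az":0}]' 255; done;  python3 -c "
from h import *
plan(.537,.1865,.184,2.4)"
```

```text
time: 6.82
tool_pos: [0.5377, 0.1861, 0.1846]
tool_rot: [0.0, 1.0, 0.021, -0.001]
contact_force: [-0.2, 0.0, -2.2]
gripper_width: 0.223
time: 7.2
tool_pos: [0.538, 0.1882, 0.1855]
tool_rot: [-0.0, 1.0, 0.021, 0.0]
contact_force: [1.6, -0.4, -2.0]
gripper_width: 0.226
t 7.2 pos [0.538  0.1882 0.1855] yaw 2.41 tilt [0.0002 0.    ] d(mm) [-1.1  1.7  1.5] rot [-0.     -0.0002  0.0002] F [ 1.63 -0.39 -2.04] M [-0.005  0.035  0.005] w 0.226 j [ 0.21 -0.05  1.79  0.    1.4   0.16]
```

```bash
python3 -m handwheel '[{"dx":0,"dy":-0.0007,"dz":0,"ax":0,"ay":0,"az":0},{"dx":0,"dy":-0.001,"dz":0,"ax":0,"ay":0,"az":0},{"dx":0,"dy":-0.001,"dz":0,"ax":0,"ay":0,"az":0}]' 255; python3 -m handwheel '[{"dx":0,"dy":0.002,"dz":0,"ax":0,"ay":0,"az":0},{"dx":0,"dy":0.004,"dz":0,"ax":0,"ay":0,"az":0},{"dx":0,"dy":0.004,"dz":0,"ax":0,"ay":0,"az":0},{"dx":0,"dy":0.004,"dz":0,"ax":0,"ay":0,"az":0}]' 255;  python3 -c "
from h import *
plan(.537,.1865,.184,2.4)"
```

```text
time: 7.58
tool_pos: [0.5379, 0.1892, 0.1853]
tool_rot: [0.0, 1.0, 0.021, -0.0]
contact_force: [0.1, -0.9, -1.8]
gripper_width: 0.224
time: 8.07
tool_pos: [0.5381, 0.1854, 0.1853]
tool_rot: [-0.0, 1.0, 0.021, -0.0]
contact_force: [-0.0, 1.1, -1.3]
gripper_width: 0.225
t 8.07 pos [0.5381 0.1854 0.1853] yaw 2.41 tilt [-0.      0.0007] d(mm) [-1.  -1.1  1.3] rot [-0.0007 -0.      0.0001] F [-0.05  1.12 -1.33] M [ 0.492 -0.025  0.026] w 0.225 j [ 0.2  -0.05  1.79  0.    1.4   0.16]
```

```bash
P='from h import *
plan(.538,.1876,.184,2.4)'; python3 -m handwheel '[{"dx":0,"dy":-0.002,"dz":0,"ax":0,"ay":0,"az":0},{"dx":0,"dy":-0.002,"dz":0,"ax":0,"ay":0,"az":0}]' 255; python3 -c "$P";  python3 -m handwheel '[{"dx":0,"dy":-0.0025,"dz":0,"ax":0,"ay":0,"az":0},{"dx":0,"dy":-0.0025,"dz":0,"ax":0,"ay":0,"az":0}]' 255; python3 -c "$P"
```

```text
time: 8.32
tool_pos: [0.538, 0.187, 0.1853]
tool_rot: [0.0, 1.0, 0.021, -0.0]
contact_force: [-0.4, -1.1, -1.1]
gripper_width: 0.219
t 8.32 pos [0.538  0.187  0.1853] yaw 2.42 tilt [-0.     -0.0008] d(mm) [-0.  -0.6  1.3] rot [0.0008 0.0001 0.0003] F [-0.45 -1.08 -1.15] M [-0.008  0.031 -0.02 ] w 0.219 j [ 0.2  -0.05  1.79 -0.    1.4   0.16]
time: 8.57
tool_pos: [0.5379, 0.1898, 0.1853]
tool_rot: [0.0, 1.0, 0.021, 0.0]
contact_force: [-0.6, 0.1, -2.0]
gripper_width: 0.222
t 8.57 pos [0.5379 0.1898 0.1853] yaw 2.42 tilt [ 0.0001 -0.0002] d(mm) [-0.   2.2  1.3] rot [ 0.0002 -0.0001  0.0003] F [-0.63  0.09 -2.01] M [-0.011 -0.042  0.036] w 0.222 j [ 0.21 -0.04  1.79 -0.    1.4   0.17]
```

```bash
P='from h import *
plan(.538,.1876,.184,2.4)'; python3 -m handwheel '[{"dx":0,"dy":-0.001,"dz":0,"ax":0,"ay":0,"az":0},{"dx":0,"dy":-0.001,"dz":0,"ax":0,"ay":0,"az":0}]' 255; python3 -c "$P";  python3 -m handwheel '[{"dx":0,"dy":0.0046,"dz":0,"ax":0,"ay":0,"az":0},{"dx":0,"dy":0.0046,"dz":0,"ax":0,"ay":0,"az":0},{"dx":0,"dy":0.0046,"dz":0,"ax":0,"ay":0,"az":0}]' 255; python3 -c "$P"
```

```text
time: 8.82
tool_pos: [0.5379, 0.1903, 0.1853]
tool_rot: [0.0, 1.0, 0.021, -0.0]
contact_force: [-0.8, -2.0, -1.4]
gripper_width: 0.222
t 8.82 pos [0.5379 0.1903 0.1853] yaw 2.41 tilt [-0.    -0.001] d(mm) [-0.   2.7  1.3] rot [0.001  0.0001 0.0001] F [-0.81 -1.96 -1.4 ] M [-0.369 -0.029  0.002] w 0.222 j [ 0.21 -0.04  1.79 -0.    1.4   0.17]
time: 9.2
tool_pos: [0.538, 0.186, 0.1853]
tool_rot: [-0.0, 1.0, 0.021, 0.0]
contact_force: [-0.3, -0.1, -1.5]
gripper_width: 0.224
t 9.2 pos [0.538  0.186  0.1853] yaw 2.4 tilt [0.     0.0002] d(mm) [ 0.  -1.6  1.3] rot [-0.0002 -0.     -0.0001] F [-0.26 -0.08 -1.47] M [ 0.022 -0.028  0.003] w 0.224 j [ 0.2  -0.05  1.79  0.    1.4   0.16]
```

```bash
P='from h import *
plan(.533,.1878,.184,2.4)'; python3 -m handwheel '[{"dx":-0.003,"dy":-0.0018,"dz":0,"ax":0,"ay":0,"az":0},{"dx":-0.0058,"dy":-0.0018,"dz":0,"ax":0,"ay":0,"az":0},{"dx":-0.0058,"dy":-0.0018,"dz":0,"ax":0,"ay":0,"az":0}]' 255; python3 -c "$P";  python3 -m handwheel '[{"dx":-0.001,"dy":0,"dz":0,"ax":0,"ay":0,"az":0},{"dx":-0.001,"dy":0,"dz":0,"ax":0,"ay":0,"az":0}]' 255; python3 -c "$P"
```

```text
time: 9.57
tool_pos: [0.5319, 0.1877, 0.1853]
tool_rot: [0.0, 1.0, 0.021, 0.0]
contact_force: [0.1, 0.7, -2.0]
gripper_width: 0.228
t 9.57 pos [0.5319 0.1877 0.1853] yaw 2.42 tilt [ 0. -0.] d(mm) [ 1.1 -0.   1.3] rot [ 0.     -0.      0.0004] F [ 0.07  0.72 -2.01] M [ 0.02  -0.001 -0.031] w 0.228 j [ 0.21 -0.06  1.8  -0.    1.4   0.17]
time: 9.82
tool_pos: [0.5313, 0.1876, 0.1854]
tool_rot: [-0.0, 1.0, 0.021, 0.0]
contact_force: [1.2, 0.8, -2.2]
gripper_width: 0.225
t 9.82 pos [0.5313 0.1876 0.1854] yaw 2.41 tilt [0.0006 0.0001] d(mm) [ 1.7 -0.1  1.4] rot [-0.0001 -0.0006  0.0001] F [ 1.24  0.79 -2.15] M [ 0.045 -0.214  0.033] w 0.225 j [ 0.21 -0.06  1.8  -0.    1.4   0.17]
```

Feel results: the slot's y centre is at 0.188 and its −x end touches at 0.5315, so the clevis axis is at about (0.5335, 0.1878). Vision said 0.533. Next, probe the tongue starting at +3 mm.

```bash
P='from h import *
plan(.5365,.1879,.172,2.4)'; python3 -m handwheel '[{"dx":0.003,"dy":0,"dz":0,"ax":0,"ay":0,"az":0},{"dx":0.0056,"dy":0,"dz":0.003,"ax":0,"ay":0,"az":0},{"dx":0.0056,"dy":0,"dz":0.009,"ax":0,"ay":0,"az":0},{"dx":0.0056,"dy":0,"dz":0.012,"ax":0,"ay":0,"az":0},{"dx":0.0056,"dy":0,"dz":0.012,"ax":0,"ay":0,"az":0}]' 255; python3 -c "$P";  python3 -m handwheel '[{"dx":0,"dy":0,"dz":0.001,"ax":0,"ay":0,"az":0},{"dx":0,"dy":0,"dz":0.002,"ax":0,"ay":0,"az":0},{"dx":0,"dy":0,"dz":0.002,"ax":0,"ay":0,"az":0}]' 255; python3 -c "$P"
```

```text
time: 10.45
tool_pos: [0.5364, 0.1878, 0.1726]
tool_rot: [0.0, 1.0, 0.021, -0.001]
contact_force: [0.5, -0.1, -2.5]
gripper_width: 0.22
t 10.45 pos [0.5364 0.1878 0.1726] yaw 2.41 tilt [-0.0012 -0.0002] d(mm) [ 0.1 -0.1  0.6] rot [0.0002 0.0012 0.0001] F [ 0.45 -0.14 -2.53] M [ 0.029 -0.019  0.032] w 0.22 j [ 0.21 -0.04  1.8   0.    1.38  0.16]
time: 10.82
tool_pos: [0.5368, 0.1878, 0.1713]
tool_rot: [0.0, 1.0, 0.021, -0.0]
contact_force: [0.7, 0.8, -2.5]
gripper_width: 0.216
t 10.82 pos [0.5368 0.1878 0.1713] yaw 2.41 tilt [-0. -0.] d(mm) [-0.3 -0.1 -0.7] rot [0.     0.     0.0001] F [ 0.69  0.81 -2.5 ] M [0.024 0.006 0.015] w 0.216 j [ 0.21 -0.04  1.8  -0.    1.37  0.16]
```

```bash
P='from h import *
plan(.5365,.1879,.172,2.4)'; python3 -m handwheel '[{"dx":0,"dy":0,"dz":0.001,"ax":0,"ay":0,"az":0},{"dx":0,"dy":0,"dz":0.001,"ax":0,"ay":0,"az":0}]' 255; python3 -c "$P";  python3 -m handwheel '[{"dx":0,"dy":0,"dz":0.001,"ax":0,"ay":0,"az":0},{"dx":0,"dy":0,"dz":0.001,"ax":0,"ay":0,"az":0}]' 255; python3 -c "$P"
```

```text
time: 11.08
tool_pos: [0.5367, 0.1878, 0.1702]
tool_rot: [0.0, 1.0, 0.021, -0.0]
contact_force: [0.0, -0.5, -2.2]
gripper_width: 0.22
t 11.07 pos [0.5367 0.1878 0.1702] yaw 2.41 tilt [-0.0002 -0.    ] d(mm) [-0.2 -0.1 -1.8] rot [0.     0.0002 0.0001] F [ 0.02 -0.46 -2.24] M [-0.014  0.032 -0.043] w 0.22 j [ 0.21 -0.04  1.81  0.    1.37  0.16]
time: 11.32
tool_pos: [0.5367, 0.1878, 0.1692]
tool_rot: [0.0, 1.0, 0.021, -0.0]
contact_force: [-0.5, -0.6, -2.6]
gripper_width: 0.222
t 11.32 pos [0.5367 0.1878 0.1692] yaw 2.41 tilt [-0.0002 -0.    ] d(mm) [-0.2 -0.1 -2.8] rot [0.     0.0002 0.0001] F [-0.48 -0.64 -2.56] M [-0.082  0.053 -0.043] w 0.222 j [ 0.21 -0.03  1.81  0.    1.37  0.16]
```

```bash
P='from h import *
plan(.5365,.1879,.172,2.4)'; python3 -m handwheel '[{"dx":0,"dy":0,"dz":0.001,"ax":0,"ay":0,"az":0},{"dx":0,"dy":0,"dz":0.0015,"ax":0,"ay":0,"az":0},{"dx":0,"dy":0,"dz":0.0015,"ax":0,"ay":0,"az":0}]' 255; python3 -c "$P";  python3 -m handwheel '[{"dx":0,"dy":0,"dz":0.001,"ax":0,"ay":0,"az":0},{"dx":0,"dy":0,"dz":0.002,"ax":0,"ay":0,"az":0},{"dx":0,"dy":0,"dz":0.002,"ax":0,"ay":0,"az":0}]' 255; python3 -c "$P"
```

```text
time: 11.7
tool_pos: [0.5367, 0.1878, 0.1677]
tool_rot: [0.0, 1.0, 0.021, -0.0]
contact_force: [0.0, 0.4, -2.0]
gripper_width: 0.22
t 11.7 pos [0.5367 0.1878 0.1677] yaw 2.41 tilt [-0.0001 -0.    ] d(mm) [-0.2 -0.1 -4.3] rot [0.     0.0001 0.0001] F [ 0.02  0.4  -1.97] M [ 0.021 -0.039  0.036] w 0.22 j [ 0.21 -0.03  1.81 -0.    1.37  0.16]
time: 12.08
tool_pos: [0.5367, 0.1878, 0.1656]
tool_rot: [0.0, 1.0, 0.021, -0.0]
contact_force: [0.0, -1.2, -2.5]
gripper_width: 0.224
t 12.07 pos [0.5367 0.1878 0.1656] yaw 2.41 tilt [-0.0003 -0.    ] d(mm) [-0.2 -0.1 -6.4] rot [0.     0.0003 0.0001] F [ 0.01 -1.19 -2.52] M [-0.029 -0.051 -0.034] w 0.224 j [ 0.21 -0.03  1.81  0.    1.36  0.16]
```

```bash
P='from h import *
plan(.5335,.1878,.154,2.4)'; python3 -m handwheel '[{"dx":0,"dy":0,"dz":0.003,"ax":0,"ay":0,"az":0},{"dx":0,"dy":0,"dz":0.006,"ax":0,"ay":0,"az":0},{"dx":0,"dy":0,"dz":0.009,"ax":0,"ay":0,"az":0},{"dx":0,"dy":0,"dz":0.009,"ax":0,"ay":0,"az":0}]' 255; python3 -c "$P";  python3 -m handwheel '[{"dx":-0.001,"dy":0,"dz":0,"ax":0,"ay":0,"az":0},{"dx":-0.002,"dy":0,"dz":0,"ax":0,"ay":0,"az":0},{"dx":-0.0032,"dy":0,"dz":0,"ax":0,"ay":0,"az":0},{"dx":-0.0032,"dy":0,"dz":0,"ax":0,"ay":0,"az":0}]' 255; python3 -c "$P"
```

```text
time: 12.58
tool_pos: [0.5365, 0.1878, 0.1563]
tool_rot: [0.0, 1.0, 0.021, -0.0]
contact_force: [0.2, -0.6, -1.0]
gripper_width: 0.225
t 12.57 pos [0.5365 0.1878 0.1563] yaw 2.41 tilt [-0.0008 -0.0002] d(mm) [-3.  -0.2  2.3] rot [0.0001 0.0008 0.0001] F [ 0.18 -0.61 -1.03] M [-0.021  0.009 -0.003] w 0.225 j [ 0.21 -0.02  1.82  0.    1.35  0.16]
time: 13.08
tool_pos: [0.5338, 0.1877, 0.157]
tool_rot: [-0.0, 1.0, 0.021, 0.0]
contact_force: [2.9, 0.2, -3.3]
gripper_width: 0.226
t 13.07 pos [0.5338 0.1877 0.157 ] yaw 2.4 tilt [0.0008 0.0001] d(mm) [-0.3 -0.1  3. ] rot [-0.     -0.0008  0.    ] F [ 2.87  0.18 -3.34] M [ 0.022 -0.641  0.059] w 0.226 j [ 0.21 -0.03  1.82 -0.    1.35  0.16]
```

The tongue is dragging along (Fx 2.9 N). Lowering towards the lower hole.

```bash
P='from h import *
plan(.5335,.1878,.144,2.4)'; python3 -m handwheel '[{"dx":0,"dy":0,"dz":0.003,"ax":0,"ay":0,"az":0},{"dx":0,"dy":0,"dz":0.006,"ax":0,"ay":0,"az":0},{"dx":0,"dy":0,"dz":0.009,"ax":0,"ay":0,"az":0},{"dx":0,"dy":0,"dz":0.009,"ax":0,"ay":0,"az":0}]' 255; python3 -c "$P";  python3 -m handwheel '[{"dx":0,"dy":0,"dz":0.001,"ax":0,"ay":0,"az":0},{"dx":0,"dy":0,"dz":0.002,"ax":0,"ay":0,"az":0},{"dx":0,"dy":0,"dz":0.002,"ax":0,"ay":0,"az":0}]' 255; python3 -c "$P"
```

```text
time: 13.58
tool_pos: [0.5336, 0.1877, 0.1475]
tool_rot: [-0.0, 1.0, 0.021, -0.0]
contact_force: [1.9, 0.4, -1.7]
gripper_width: 0.221
t 13.57 pos [0.5336 0.1877 0.1475] yaw 2.41 tilt [-0.      0.0001] d(mm) [-0.1 -0.1  3.5] rot [-0.0001  0.      0.0001] F [ 1.86  0.4  -1.65] M [ 0.05  -0.571  0.048] w 0.221 j [ 0.21 -0.02  1.83  0.    1.33  0.16]
time: 13.95
tool_pos: [0.5336, 0.1877, 0.1458]
tool_rot: [-0.0, 1.0, 0.021, 0.0]
contact_force: [2.7, 0.9, -1.0]
gripper_width: 0.224
t 13.95 pos [0.5336 0.1877 0.1458] yaw 2.41 tilt [0.0001 0.    ] d(mm) [-0.1 -0.1  1.8] rot [-0.     -0.0001  0.0001] F [ 2.66  0.92 -0.96] M [ 0.029 -0.579  0.003] w 0.224 j [ 0.21 -0.02  1.83 -0.    1.33  0.16]
```

```bash
P='from h import *
plan(.5335,.1878,.144,2.4)'; python3 -m handwheel '[{"dx":0,"dy":0,"dz":0.0007,"ax":0,"ay":0,"az":0},{"dx":0,"dy":0,"dz":0.0015,"ax":0,"ay":0,"az":0},{"dx":0,"dy":0,"dz":0.0015,"ax":0,"ay":0,"az":0}]' 255; python3 -c "$P";  python3 -m handwheel '[{"dx":0,"dy":0,"dz":0.0007,"ax":0,"ay":0,"az":0},{"dx":0,"dy":0,"dz":0.0015,"ax":0,"ay":0,"az":0},{"dx":0,"dy":0,"dz":0.0015,"ax":0,"ay":0,"az":0}]' 255; python3 -c "$P"
```

```text
time: 14.32
tool_pos: [0.5336, 0.1877, 0.1442]
tool_rot: [0.0, 1.0, 0.021, 0.0]
contact_force: [1.8, -0.4, -0.7]
gripper_width: 0.224
t 14.32 pos [0.5336 0.1877 0.1442] yaw 2.41 tilt [ 0.0001 -0.    ] d(mm) [-0.1 -0.1  0.2] rot [ 0.     -0.0001  0.0001] F [ 1.84 -0.4  -0.67] M [ 0.104 -0.541 -0.006] w 0.224 j [ 0.21 -0.02  1.83 -0.    1.33  0.16]
time: 14.7
tool_pos: [0.5336, 0.1877, 0.1427]
tool_rot: [-0.0, 1.0, 0.021, 0.0]
contact_force: [2.3, -0.1, -1.2]
gripper_width: 0.223
t 14.7 pos [0.5336 0.1877 0.1427] yaw 2.41 tilt [0.0001 0.    ] d(mm) [-0.1 -0.1 -1.3] rot [-0.     -0.0001  0.0001] F [ 2.33 -0.12 -1.17] M [ 0.032 -0.571  0.032] w 0.223 j [ 0.21 -0.02  1.83 -0.    1.32  0.16]
```

Into the lower hole (tip at about 0.0485). Continuing home.

```bash
P='from h import *
plan(.5335,.1878,.1182,2.4)'; python3 -m handwheel '[{"dx":0,"dy":0,"dz":0.004,"ax":0,"ay":0,"az":0},{"dx":0,"dy":0,"dz":0.008,"ax":0,"ay":0,"az":0},{"dx":0,"dy":0,"dz":0.012,"ax":0,"ay":0,"az":0},{"dx":0,"dy":0,"dz":0.012,"ax":0,"ay":0,"az":0}]' 255; python3 -c "$P";  python3 -m handwheel '[{"dx":0,"dy":0,"dz":0.004,"ax":0,"ay":0,"az":0},{"dx":0,"dy":0,"dz":0.008,"ax":0,"ay":0,"az":0},{"dx":0,"dy":0,"dz":0.0105,"ax":0,"ay":0,"az":0},{"dx":0,"dy":0,"dz":0.0105,"ax":0,"ay":0,"az":0}]' 255; python3 -c "$P"
```

```text
time: 15.2
tool_pos: [0.5332, 0.1876, 0.13]
tool_rot: [0.0, 1.0, 0.021, -0.001]
contact_force: [2.5, -0.1, -3.0]
gripper_width: 0.222
t 15.2 pos [0.5332 0.1876 0.13  ] yaw 2.41 tilt [-0.0012 -0.0002] d(mm) [ 0.4 -0.2 11.8] rot [0.0001 0.0012 0.0001] F [ 2.46 -0.08 -2.95] M [ 0.083 -0.56   0.008] w 0.222 j [ 0.21 -0.    1.84  0.    1.3   0.16]
time: 15.7
tool_pos: [0.5332, 0.1876, 0.1197]
tool_rot: [0.0, 1.0, 0.021, -0.0]
contact_force: [1.6, 0.0, -2.6]
gripper_width: 0.222
t 15.7 pos [0.5332 0.1876 0.1197] yaw 2.41 tilt [-0.0009 -0.0002] d(mm) [ 0.3 -0.2  1.5] rot [0.0001 0.0009 0.0001] F [ 1.62  0.04 -2.61] M [ 0.06  -0.379 -0.015] w 0.222 j [0.21 0.01 1.85 0.   1.28 0.16]
```

```bash
P='from h import *
plan(.5335,.1878,.1182,2.4)'; python3 -m handwheel '[{"dx":0,"dy":0,"dz":0.0005,"ax":0,"ay":0,"az":0},{"dx":0,"dy":0,"dz":0.001,"ax":0,"ay":0,"az":0},{"dx":0,"dy":0,"dz":0.001,"ax":0,"ay":0,"az":0}]' 255; python3 -c "$P";  python3 -m handwheel '[{"dx":0,"dy":0,"dz":0.0005,"ax":0,"ay":0,"az":0},{"dx":0,"dy":0,"dz":0.001,"ax":0,"ay":0,"az":0},{"dx":0,"dy":0,"dz":0.001,"ax":0,"ay":0,"az":0}]' 255; python3 -c "$P"
```

```text
time: 16.08
tool_pos: [0.5333, 0.1877, 0.1192]
tool_rot: [0.0, 1.0, 0.021, -0.0]
contact_force: [0.3, 0.5, -1.9]
gripper_width: 0.223
t 16.07 pos [0.5333 0.1877 0.1192] yaw 2.4 tilt [-0.0007 -0.0001] d(mm) [ 0.2 -0.1  1. ] rot [0.     0.0007 0.0001] F [ 0.32  0.49 -1.9 ] M [-0.014 -0.124 -0.017] w 0.223 j [0.21 0.01 1.85 0.   1.28 0.16]
time: 16.45
tool_pos: [0.5334, 0.1877, 0.1183]
tool_rot: [0.0, 1.0, 0.021, -0.0]
contact_force: [-0.5, 1.0, -0.2]
gripper_width: 0.225
t 16.45 pos [0.5334 0.1877 0.1183] yaw 2.41 tilt [-0.0005 -0.    ] d(mm) [ 0.1 -0.1  0.1] rot [0.     0.0005 0.0002] F [-0.53  0.97 -0.16] M [-0.049  0.109 -0.016] w 0.225 j [0.21 0.01 1.85 0.   1.28 0.16]
```

```bash
P='from h import *
plan(.5335,.1878,.1182,2.4)'; python3 -m handwheel '[{"dx":0,"dy":0,"dz":0.0005,"ax":0,"ay":0,"az":0},{"dx":0,"dy":0,"dz":0.001,"ax":0,"ay":0,"az":0},{"dx":0,"dy":0,"dz":0.001,"ax":0,"ay":0,"az":0}]' 255; python3 -c "$P"; python3 - <<'E'
from h import *
from plant import manip
f=manip.grab_frame("side"); 
cv2.imwrite("pics/side6.png",cv2.resize(f["image"][190:310,170:290],None,fx=5,fy=5,interpolation=cv2.INTER_CUBIC))
E
```

```text
time: 16.82
tool_pos: [0.5335, 0.1877, 0.1182]
tool_rot: [0.0, 1.0, 0.021, -0.0]
contact_force: [-4.5, -1.9, 4.3]
gripper_width: 0.225
t 16.82 pos [0.5335 0.1877 0.1182] yaw 2.41 tilt [-0.0006 -0.0001] d(mm) [ 0.  -0.1  0. ] rot [0.0001 0.0006 0.0002] F [-4.48 -1.91  4.35] M [-0.144  0.814 -0.003] w 0.225 j [0.21 0.01 1.85 0.   1.28 0.16]
```

View pics/side6.png

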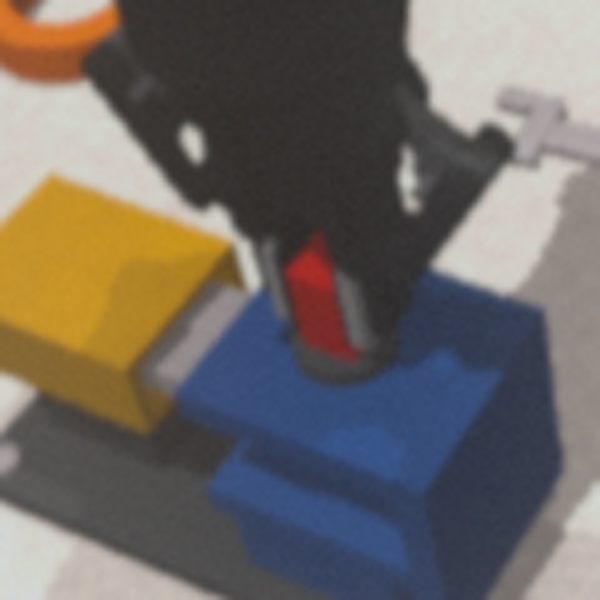

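The collar sits on the upper jaw at crop (345,360), the TCP is at the predicted 0.118 and there is an upward reaction. Releasing and lifting off.

```bash
python3 -m handwheel '[{"dx":0,"dy":0,"dz":0,"ax":0,"ay":0,"az":0},{"dx":0,"dy":0,"dz":0,"ax":0,"ay":0,"az":0},{"dx":0,"dy":0,"dz":0,"ax":0,"ay":0,"az":0},{"dx":0,"dy":0,"dz":0,"ax":0,"ay":0,"az":0},{"dx":0,"dy":0,"dz":0,"ax":0,"ay":0,"az":0}]' 0; python3 -m handwheel '[{"dx":0,"dy":0,"dz":-0.02,"ax":0,"ay":0,"az":0},{"dx":0,"dy":0,"dz":-0.05,"ax":0,"ay":0,"az":0},{"dx":0,"dy":0,"dz":-0.08,"ax":0,"ay":0,"az":0},{"dx":0,"dy":0,"dz":-0.12,"ax":0,"ay":0,"az":0},{"dx":0,"dy":0,"dz":-0.12,"ax":0,"ay":0,"az":0}]' 0; python3 - <<'E'
from h import *
from plant import manip
f=manip.grab_frame("side"); np.savez("side7.npz",**f)
cv2.imwrite("pics/side7.png",cv2.resize(f["image"][60:310,150:430],None,fx=2.4,fy=2.4,interpolation=cv2.INTER_CUBIC))
C=cloud(f); H,S,V=cv2.split(cv2.cvtColor(f["image"],cv2.COLOR_BGR2HSV)); m=((H<8)|(H>172))&(S>130)
m[:,:215]=0;m[:,265:]=0;m[:210]=0;m[280:]=0
print(m.sum(),C[m].mean(0),np.percentile(C[m][:,2],[3,97]))
plan(.5335,.1878,.238,2.4)
E
```

```text
time: 17.5
tool_pos: [0.5336, 0.1877, 0.1172]
tool_rot: [-0.0, 1.0, 0.021, -0.0]
contact_force: [0.4, -0.4, -0.0]
gripper_width: 1.002
time: 18.12
tool_pos: [0.5361, 0.1883, 0.2438]
tool_rot: [-0.001, 1.0, 0.021, 0.005]
contact_force: [-0.3, 0.7, -1.0]
gripper_width: 0.997
231 [0.53083934 0.1969898  0.1413803 ] [0.11496677 0.14739053]
t 18.18 pos [0.535 0.188 0.241] yaw 2.41 tilt [0.0058 0.0012] d(mm) [-1.5  0.1  3. ] rot [-0.001  -0.0059  0.0002] F [ 0.25  0.34 -0.04] M [ 0.047  0.019 -0.012] w 0.995 j [ 0.21 -0.09  1.74 -0.    1.49  0.16]
```

View pics/side7.png

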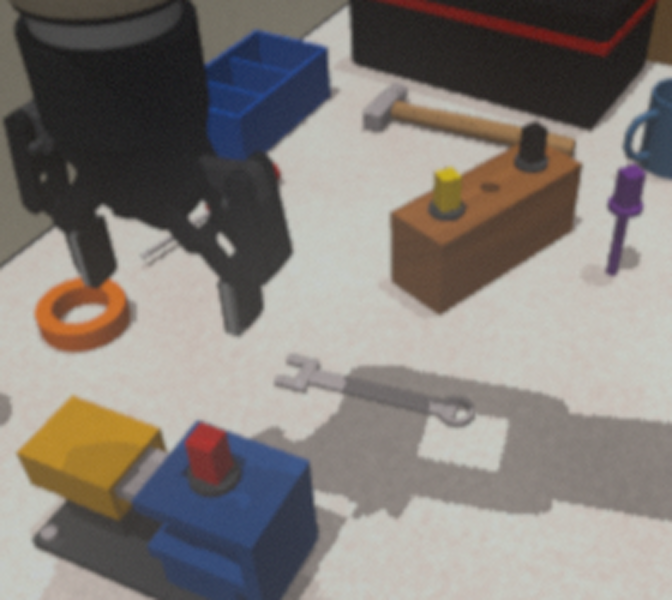

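The pin stands home: the handle top reads 0.147 m where 0.146 is expected. The collar is on the jaw at crop (215,475), and the yellow and black pins are untouched in the rack. Handing in.

```bash
python3 -m handwheel '[{"dx":0,"dy":0,"dz":0,"ax":0,"ay":0,"az":0},{"dx":0,"dy":0,"dz":0,"ax":0,"ay":0,"az":0}]' 0; python3 -c "
from plant import manip
print(manip.job_done())"
```

```text
time: 18.42
tool_pos: [0.5329, 0.1875, 0.2358]
tool_rot: [0.0, 1.0, 0.021, -0.001]
contact_force: [-0.1, 0.2, -0.2]
gripper_width: 0.999
the job is handed in; nothing more can be done
None
```

The red-handled pin is threaded through the slot, the tongue's eye and the lower hole, with its collar on the upper jaw. I let go and handed the job in at about 18.4 s; no verdict is reported.

**How it went:**
- **Grasp:** I took the pin from the rack's middle hole and located the slot by touching its walls.
- **Eye:** The pin dropped into the eye on the first try, about 3 mm off the axis. I drew the tongue back with about 2–3 N.
- **Seating:** The pin went down through the lower hole until the arm felt the collar push back.

**Last checks:**
- **Height:** The tool height at seating was 0.1182 m, as predicted. The handle top read 0.147 m, where 0.146 m is expected.
- **Position:** At release the tool was within about 0.3 mm of the axis found by feel. The final picture shows the pin upright; I did not measure its tilt or the tip directly.
- **Surroundings:** The gripper is clear with no contact force. The other two pins look undisturbed in the rack.

**Disagreement:** The side camera was off from the top camera and the arm by up to about 6 mm, mostly in y. I used the top view and touch instead.

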